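Hang a lever blank on the jig's pivot pin and swing it home against the set-screw stop

TASK

Set the flat steel bar down with its hole over the jig's upright pin so that it lies flat on the jig plate, its other end still clear of the hold-down lug. Then push its free end round on the pin, in under the lug, until its edge meets the tip of the stop screw; press it firmly home there for about a second with light hand pressure (10 to 15 N), never hard enough to force the stop, and leave it resting against the screw. Leave the things round about where they are.

Things in the scene. Friction and masses are not known exactly. Their poses are not given: they have to be found in the camera images.
- bar_centre (a point): Reference point near the middle of the plain steel bar, half-way up. The bar is 190 mm long, 24 wide, 14 thick, 0.2 to 0.4 kg, square at the hole end (x = -89 mm), rounded at the free end (x = +101 mm); it starts flat on the front of the board, between the robot and the jig. Axes: x along the bar from hole end to free end, y across it, z up.
- bar_hole (a point): Centre of the bar's through hole, half-way up (7 mm above its underside), at x = -75 mm from the centre point. Hole diameter 12.5 mm. Same axes as the bar.
- bar_free_end (a point): Outermost point of the bar's rounded free end, half-way up, at x = +101 mm from the centre point. Same axes as the bar.
- jig: Fixed jig: aluminium plate 115x215 mm (x -50..+65, y -107..+107) on a wooden riser, its top 32 mm above the board, behind the bar. Origin at the underside, z up. On it the pivot pin at (0, -80) mm and a dark steel stop block (x 36..60, y 36..92, 38 mm high above the plate). A seated bar runs from the pin along +y, within 3 degrees; it comes in from the -x side, which is open.
- pin (a point): Foot of the pivot pin, on the plate's top (32 mm above the board). Pin 10 mm in diameter, 26 mm tall, the top 8 mm a cone down to 2.6 mm. Fixed. Same axes as the jig.
- lug (a point): Middle of the underside of the hold-down lug, 18 mm above the plate. The lug is a flat finger that sticks out of the stop block towards -x, over jig x -5..36, y 70..90 mm, 8 mm thick. The bar's end slides in under it sideways; it cannot be set in from above. Same axes as the jig.
- stop_block (a point): Point of the stop block's front face where the stop screw comes out, 7 mm above the plate (jig x 36, y 50 mm). The screw, 8 mm thick with a flat tip, points along the jig's -x. It stands out 18 to 28 mm, set anew each time and not reported: the tip, which the bar's edge meets 130 mm from the pin, must be seen or felt. It does not give. Same axes as the jig.
- parallel_pliers: Bystander, loose: pliers with light grips; far left. Origin at its underside.
- side_cutters: Bystander, loose: side cutters with dark grips; left. Origin at its underside.
- wax_block: Bystander, loose: wax block, 38x52x26 mm; front, left of the bar. Origin at its underside.
- loupe: Bystander, loose: folding loupe, 22x33x12 mm; front, just left of the bar. Origin at its underside.
- tweezers: Bystander, loose: tweezers, 124 mm long; front, just right of the bar. Origin at its underside.
- solder_spool: Bystander, loose: spool of wire, 46 mm across, 32 mm high; front left. Origin at its underside.

How it is judged:
By the outcome, as a careful person would: the job done as asked, in the order asked, and still so for the second after the job is handed in, with the robot touching nothing.
It also fails if it takes over 72 s, if anything falls off the work surface, if the arm or the gripper's body presses on something with over 40 N, if the wrist force passes 120 N, or if a joint passes its speed limit or range.

ROBOT

A 6-joint arm with a two-finger parallel gripper is mounted at the origin on a cart in front of the work surface, level with it; the furniture and walls round the work are solid. World frame = base frame: x ahead of the robot, y to its left, z up, the work surface at z = 0. Lengths are in mm, angles in rad, forces in N, time in s.
With the tool pointing down it reaches from about 275 to 825 mm from the base axis. Payload 4.9 kg.
Tool frame: the origin (TCP) lies midway between the tips of the shut fingers; the grasp point (between the pads) lies 19 mm behind it (arm.grip_point_offset is the distance from the TCP to the grasp point, in mm); z points along the fingers, y is the direction in which the jaws open and shut (so a half turn about z gives the same grasp; the last joint's range is limited). The gripper opens to 85 mm and grips with 20 to 120 N. Pads are 22 mm wide; open, the fingers measure 114 mm over their backs; the gripper's body (76 mm by 85 mm) begins 54 mm behind the grasp point. The pads swing forward as they close: fully open they stand 13 mm farther back than shut.
Start: joints at [-1.257, 0.326, -0.193, 1.052, 0, 1.437], TCP at [238.155, -495.783, 231.281] pointing down, gripper open.
Joint ranges: [-2.65, 2.65], [-0.97, 1.79], [-1.3, 1.35], [-1.93, 2.1], [-1.47, 1.37], [-3.14, 3.14]. Speed limits (rad/s): [2.57, 2.57, 3.14, 3.14, 3.14, 3.14].

INTERFACE

Orientations are given as a 3x3 rotation matrix whose columns are the frame's x, y, z axes.
In Python, from rig import arm, vision, models gives the robot as it stands.
- The arm moves only by the tool move_arm, never from a script. Its argument "steps" is a list of rows, each an object of numbers: "wx", "wy", "wz": the turn, a rotation vector about the tool's x, y, z in degrees; "tx", "ty", "tz": the shift along the tool's x, y, z in mm; "claw": the opening, from 0 (shut) to 1 (fully open). A call has 1 to 10 rows; each row is the pose to reach, as a shift and turn from the pose commanded when the call began, along the tool's axes at that moment; what a row does not reach only later rows make up. A row lasts 1/8 s, in which the tool goes at most 62.5 mm and 10.7 degrees, less where a joint would pass 70% of its speed; a pose out of reach is approached as far as the arm can. A call with a gripper value outside its range is refused whole. The fingers move at their own pace and stop on an object; "squeeze" is the grip in N (left out, the last holds). Time passes only in rows, so rows that repeat a pose let the fingers close. It gives the time, the measured TCP pose, the force and the opening at its end, in the units of the state.
- arm.observe(): the state, without advancing time (a new reading comes with each control period).
- vision.capture(name): name is "scene" or "top"; returns the picture (384x512x3 uint8, red, green, blue); there is no depth.
- vision.get_calibration(name): a dict with "mtx" (3x3 intrinsics, pixels), "cam_to_world" (4x4, takes a point from camera to world coordinates). Camera axes: x right, y down, z forward; pixel columns grow to the right and rows downward; lengths in mm; the calibration is good to about 2 mm. A picture is of the moment at which its call begins. get_calibration takes no time and is no camera call.
- arm.hand_in(): hands the job in, once; it reports no verdict.
Trained networks look in the newest picture that a camera, given by its name, has taken for a name from the list of things; names that differ only in an ending like _2 or _b are one class to them, and where a whole thing is asked for, a point or a joint stands for the part that bears it (a point fixed in the world has none). Each returns a list of dicts, best first, with "p" (0 to 1); they miss things now and then, are a little off and sometimes report something else, mostly with a low value. They report only what shows in the picture. A call takes as long as a camera call.
- models.outline_of(thing, camera): "region" (384x512 bool, what is visible of it) and "uv" ([column, row] in pixels, amid what is visible of it).
- models.pinpoint(thing, camera): "uv" ([column, row] in pixels: a listed point, or the origin of a listed thing).
The state is a dict: "clock": time; "joint_positions": joint angles; "qvel": joint speeds; "joint_torque": joint torques, N m; "tcp_pos": TCP position; "eef_rot": TCP orientation; "force": force on the tool from outside, world axes, zero at the start; "torque": the same for the moment, N m; "finger_gap": finger opening in mm.
Only numpy, scipy, OpenCV 4.12 (cv2) and the standard library are available. Lean on these libraries where they do the work, as an engineer would, in place of code of your own. Each camera call takes 0.05 s, during which the arm holds its last target. There are 200 camera calls.

## Working session

There is one attempt and no reset: what is moved stays moved. The work goes in short steps, Python scripts to look and compute and a tool call to move; the robot and the scene stay as the last step left them, time stands still between calls to the robot, and variables do not carry over. Pictures are saved under pics/ and viewed, about 8 in all and at most 12, crops included, and the job is handed in when it is done.

Besides the shell and the picture viewer there is one more tool, called after "Call:" as name([rows], argument=value, ...), one row to a line, values as JSON. move_arm: Moves the arm, as the interface text tells. Its arguments: {"type":"object","properties":{"steps":{"type":"array","items":{"type":"object","properties":{"wx":{"type":"number"},"wy":{"type":"number"},"wz":{"type":"number"},"tx":{"type":"number"},"ty":{"type":"number"},"tz":{"type":"number"},"claw":{"type":"number"}}}},"squeeze":{"type":"number"}},"required":["steps"]}

```bash
mkdir -p pics; ls; cat > h.py <<'E'
import numpy as np, cv2
from rig import arm, vision, models
def cal(c):
    k=vision.get_calibration(c); return np.array(k["mtx"]),np.array(k["cam_to_world"])
def w(c,uv,z):
    K,T=cal(c); d=T[:3,:3]@np.linalg.solve(K,[uv[0],uv[1],1]); o=T[:3,3]
    return o+d*(z-o[2])/d[2]
def px(c,P):
    K,T=cal(c); p=K@(T[:3,:3].T@(np.array(P)-T[:3,3])); return p[:2]/p[2]
def tri(c1,u1,c2,u2):
    A=[];b=[]
    for c,u in((c1,u1),(c2,u2)):
        K,T=cal(c); d=T[:3,:3]@np.linalg.solve(K,[u[0],u[1],1]); d/=np.linalg.norm(d)
        M=np.eye(3)-np.outer(d,d); A.append(M); b.append(M@T[:3,3])
    return np.linalg.lstsq(np.vstack(A),np.hstack(b),rcond=None)[0]
def snap(c,f,crop=None,s=1):
    im=vision.capture(c)[:,:,::-1].copy()
    if crop: im=im[crop[1]:crop[3],crop[0]:crop[2]]
    cv2.imwrite("pics/"+f,cv2.resize(im,None,fx=s,fy=s,interpolation=cv2.INTER_CUBIC))
E
python3 - <<'E'
from h import *
np.set_printoptions(precision=1,suppress=True)
a=vision.capture("scene");b=vision.capture("top")
cv2.imwrite("pics/a.png",np.vstack([a,b])[:,:,::-1] if 0 else cv2.resize(b,(800,600))[:,:,::-1]); cv2.imwrite("pics/s.png",cv2.resize(a,(800,600))[:,:,::-1])
for c in("top","scene"): print(c,cal(c)[1])
for t,z in(("bar_centre",7),("bar_hole",7),("bar_free_end",7),("jig",0),("pin",32),("lug",50),("stop_block",39)):
  for c in("top","scene"):
    for r in models.pinpoint(t,c)[:2]: print(t,c,r["uv"],round(r["p"],2),w(c,r["uv"],z))
s=arm.observe();print(s["eef_rot"],s["force"],s["clock"],arm.grip_point_offset)
E
```

```text
pics
top [[   0.1   -1.     0.2  271.8]
 [  -1.    -0.1    0.   -40.5]
 [  -0.    -0.2   -1.  1074.2]
 [   0.     0.     0.     1. ]]
scene [[   0.7   -0.3    0.7 -291.8]
 [  -0.7   -0.3    0.6 -714.5]
 [  -0.    -0.9   -0.4  540.3]
 [   0.     0.     0.     1. ]]
bar_centre top [316.4, 231.0] 0.97 [ 394.8 -192.3    7. ]
bar_centre scene [284.8, 241.0] 0.63 [ 402.4 -191.9    7. ]
bar_hole top [343.0, 228.6] 0.57 [ 406.2 -264.3    7. ]
bar_hole scene [308.3, 251.0] 0.63 [ 403.5 -258.     7. ]
bar_free_end top [280.6, 222.9] 0.67 [410.4 -94.1   7. ]
bar_free_end top [388.6, 230.9] 0.26 [ 408.2 -388.1    7. ]
bar_free_end scene [251.7, 223.8] 0.65 [412.6 -78.4   7. ]
jig top [341.0, 179.1] 0.82 [ 546.3 -257.4    0. ]
jig scene [346.4, 233.6] 0.96 [ 537.8 -277.1    0. ]
pin top [376.5, 177.3] 0.93 [ 549.6 -347.7   32. ]
pin top [280.7, 226.0] 0.61 [398.9 -93.5  32. ]
pin scene [376.7, 229.7] 0.74 [ 550.6 -346.8   32. ]
lug top [318.2, 167.9] 0.64 [ 560.5 -185.2   50. ]
lug scene [322.1, 201.1] 0.89 [ 562.7 -186.6   50. ]
lug scene [250.5, 229.4] 0.64 [ 334.7 -144.9   50. ]
stop_block top [325.0, 160.0] 0.93 [ 587.3 -204.6   39. ]
stop_block scene [337.2, 207.5] 0.68 [ 576.1 -224.    39. ]
[[ 0.9  0.4  0. ]
 [ 0.4 -0.9 -0. ]
 [ 0.   0.  -1. ]] [ 0.1 -0.3 -0.1] 0.8 18.700000000000003
```

View pics/a.png

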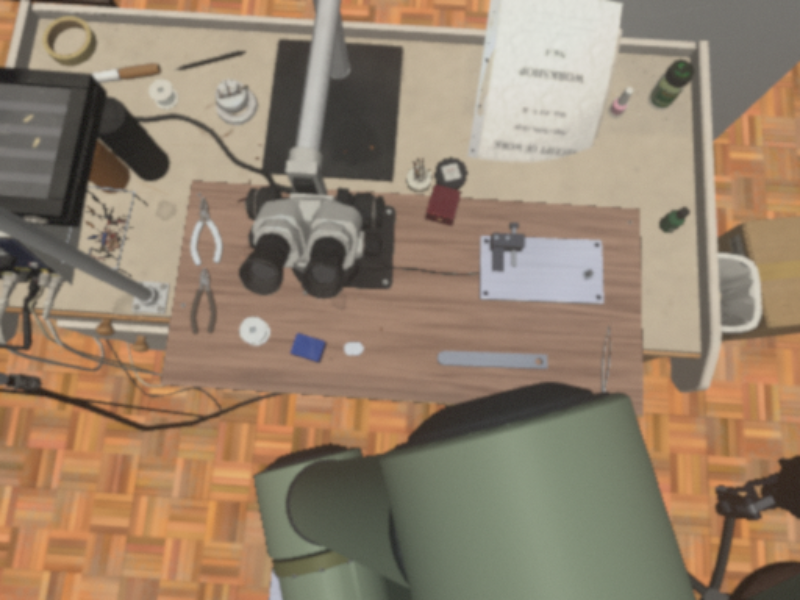

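View pics/s.png

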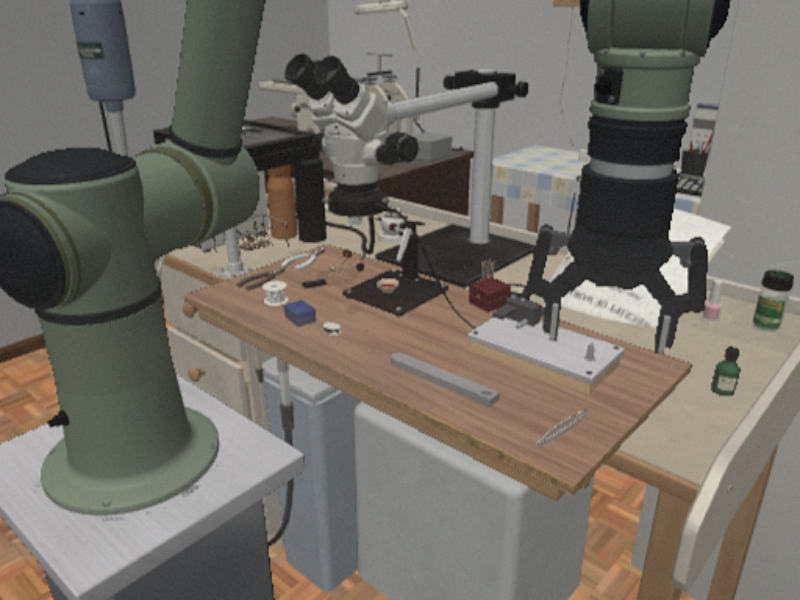

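The top view shows the bar at about (438–548, 360) with its hole on the right, the pin at (588, 273), and the lug and screw at about (498–515, 258). The tweezers are to the right at (606, 360).

```bash
python3 - <<'E'
from h import *
np.set_printoptions(precision=2,suppress=True)
snap("top","c1.png",(270,140,410,250),5.5)
for c in("top","scene"):
  if c=="scene": vision.capture("scene")
  for t,z in(("bar_centre",14),("jig",32)):
    r=models.outline_of(t,c)[0]; m=r["region"].astype(np.uint8)
    cn=max(cv2.findContours(m,0,1)[0],key=cv2.contourArea).reshape(-1,2)
    P=np.array([w(c,p,z)[:2] for p in cn],np.float32)
    print(c,t,r["p"],m.sum(),cv2.minAreaRect(P))
    ys,xs=np.nonzero(m); Q=np.array([w(c,p,z)[:2] for p in zip(xs,ys)]); u,s,v=np.linalg.svd(Q-Q.mean(0),full_matrices=0); print(Q.mean(0),v[0],np.ptp((Q-Q.mean(0))@v.T,axis=0), ((Q-Q.mean(0))@v.T).min(0))
# subpixel: bright-plate threshold in the top image
E
```

```text
top bar_centre 0.58 666 ((396.2309875488281, -188.69381713867188), (28.647842407226562, 186.47669982910156), 1.2826238870620728)
[ 397.15 -186.7 ] [ 0.03 -1.  ] [186.5   28.95] [-91.21 -15.  ]
top jig 0.62 3297 ((563.2285766601562, -264.9729309082031), (126.65071105957031, 215.44027709960938), 1.5800483226776123)Traceback (most recent call last):
  File "<stdin>", line 11, in <module>
  File "h.py", line 6, in w
    K,T=cal(c); d=T[:3,:3]@np.linalg.solve(K,[uv[0],uv[1],1]); o=T[:3,3]
        ~~~^^^
  File "h.py", line 4, in cal
    k=vision.get_calibration(c); return np.array(k["mtx"]),np.array(k["cam_to_world"])
ValueError: time passes only in moves, steps and waits
```

View pics/c1.png

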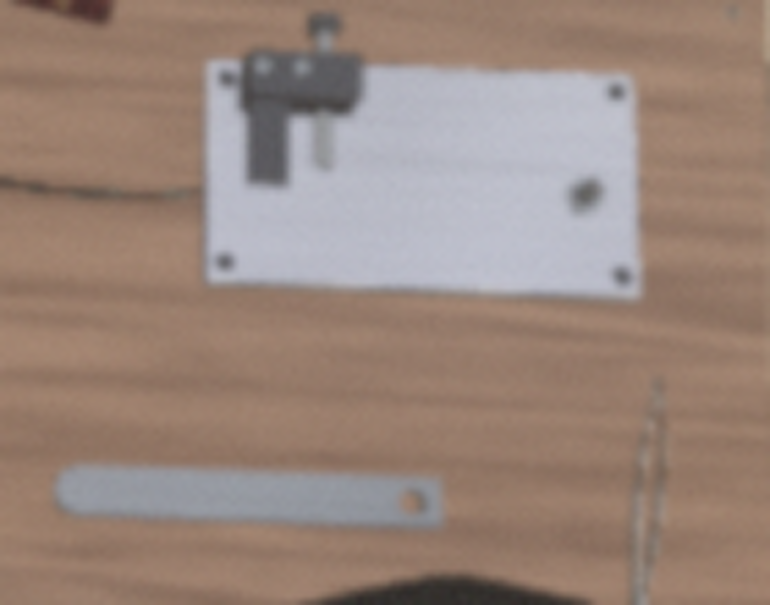

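The crop shows the plate corners at (207,60), (635,74), (641,297) and (207,283), the pin at about (586,193), the hole at (413,501), and the bar ends at columns 57 and 442. I'll fit these.

```bash
sed -i 's/^def cal/import functools\n@functools.cache\ndef cal/' h.py; python3 - <<'E'
from h import *
np.set_printoptions(precision=2,suppress=True)
o=lambda x,y:((x+.5)/5.5-.5+270,(y+.5)/5.5-.5+140)
for n,p,z in(("c1 (65,107)",(207,60),32),("c2 (65,-107)",(635,74),32),("c3(-50,-107)",(641,297),32),("c4(-50,107)",(207,283),32),("pin base",(584,196),32),("pintop",(591,186),58),("hole",(413,501),14),("barR top",(442,478),14),("barR bot",(442,527),14),("bar free",(57,490),14),("tip z39",(323,170),39),("tweezers",(657,380),5)): print(n,w("top",o(*p),z))
im=vision.capture("scene");cv2.imwrite("pics/s2.png",cv2.resize(im[170:280,240:430,::-1],None,fx=4.2,fy=4.2,interpolation=2))
print(arm.observe()["eef_rot"])
E
```

```text
c1 (65,107) [ 613.59 -155.63   32.  ]
c2 (65,-107) [ 620.6  -371.17   32.  ]
c3(-50,-107) [ 505.84 -373.77   32.  ]
c4(-50,107) [ 498.59 -160.19   32.  ]
pin base [ 555.36 -345.65   32.  ]
pintop [ 553.53 -341.42   58.  ]
hole [ 399.96 -267.5    14.  ]
barR top [ 412.24 -281.52   14.  ]
barR bot [ 388.17 -281.91   14.  ]
bar free [393.66 -92.81  14.  ]
tip z39 [ 558.13 -214.5    39.  ]
tweezers [ 469.9  -390.24    5.  ]
[[ 0.9   0.43  0.  ]
 [ 0.43 -0.9  -0.  ]
 [ 0.    0.   -1.  ]]
```

View pics/s2.png

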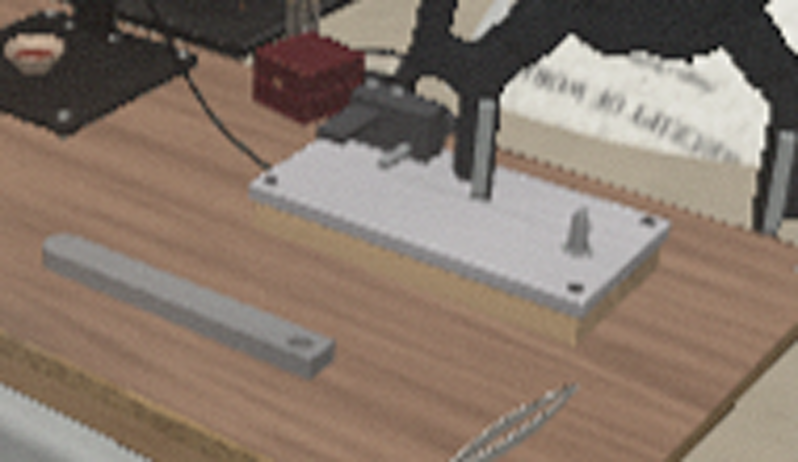

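```bash
cat >> h.py <<'E'
def rel(P,yhead):
    """tool shift (mm) and wz (deg) to TCP P with jaw axis heading yhead (deg, world), tool down"""
    s=arm.observe(); R=np.array(s["eef_rot"]); d=R.T@(np.array(P)-s["tcp_pos"])
    h=np.radians(yhead); y=np.array([np.cos(h),np.sin(h),0]); z=np.array([0,0,-1.]); 
    T=np.c_[np.cross(y,z),y,z]; rv=np.degrees(cv2.Rodrigues(R.T@T)[0].ravel())
    print("t",s["clock"],"tcp",np.round(s["tcp_pos"],1),"F",np.round(s["force"],1),"gap",round(s["finger_gap"],1),"-> shift",np.round(d,1),"rot",np.round(rv,2))
E
python3 - <<'E'
from h import *
np.set_printoptions(precision=2,suppress=True)
q=lambda x,y:((x+.5)/4.2-.5+240,(y+.5)/4.2-.5+170)
print("pin top",w("scene",q(583,210),58),"pin base",w("scene",q(578,250),32),"hole",w("scene",q(301,342),14),"plate c3",w("scene",q(583,305),32),w("scene",q(668,225),32))
rel((397.7,-207.8,100),1.95)
E
```

```text
pin top [ 552.54 -346.83   58.  ] pin base [ 553.77 -346.49   32.  ] hole [ 398.57 -269.09   14.  ] plate c3 [ 502.41 -375.59   32.  ] [ 613.42 -371.61   32.  ]
t 1.0 tcp [ 238.2 -495.8  231.3] F [ 0.4  0.1 -1.1] gap 85.4 -> shift [ 268.5 -190.5  131.3] rot [  0.     0.   -66.29]
```

Call:
move_arm([
  {"tx": 268.5, "ty": -190.5, "tz": 100, "wz": -66.3, "claw": 0.65},
  {"tx": 268.5, "ty": -190.5, "tz": 131, "wz": -66.3, "claw": 0.65},
  {"tx": 268.5, "ty": -190.5, "tz": 131, "wz": -66.3, "claw": 0.65},
  {"tx": 268.5, "ty": -190.5, "tz": 131, "wz": -66.3, "claw": 0.65},
  {"tx": 268.5, "ty": -190.5, "tz": 131, "wz": -66.3, "claw": 0.65},
  {"tx": 268.5, "ty": -190.5, "tz": 131, "wz": -66.3, "claw": 0.65},
  {"tx": 268.5, "ty": -190.5, "tz": 131, "wz": -66.3, "claw": 0.65},
  {"tx": 268.5, "ty": -190.5, "tz": 131, "wz": -66.3, "claw": 0.65},
  {"tx": 268.5, "ty": -190.5, "tz": 131, "wz": -66.3, "claw": 0.65},
  {"tx": 268.5, "ty": -190.5, "tz": 131, "wz": -66.3, "claw": 0.65},
])

```text
validation failed for argument at $.st...
```

```bash
python3 - <<'E'
from h import *
rel((397.5,-208,4),1.95)
E
```

```text
t 1.0 tcp [ 238.2 -495.8  231.3] F [ 0.4  0.1 -1.1] gap 85.4 -> shift [ 268.2 -190.4  227.3] rot [  0.     0.   -66.29]
```

Call:
move_arm([
  {"tx": 40, "ty": -28, "tz": 15, "wx": 0, "wy": 0, "wz": -10, "claw": 0.65},
])

```text
clock: 1.12
tcp_pos: [262.0, -456.0, 217.0]
eef_rot: [[0.812, 0.584, 0.001], [0.584, -0.812, -0.004], [-0.001, 0.004, -1.0]]
force: [-0.1, 0.3, -0.3]
finger_gap: 69.6
```

```bash
python3 - <<'E'
from h import *
rel((397.7,-208,100),1.95)
E
```

```text
t 1.125 tcp [ 262. -456.  217.] F [-0.1  0.3 -0.3] gap 69.6 -> shift [ 255.1 -122.7  116.2] rot [  0.18   0.18 -56.25]
```

Call:
move_arm([
  {"tx": 50, "ty": -24, "tz": 23, "wx": 0, "wy": 0, "wz": -10, "claw": 0.65},
  {"tx": 100, "ty": -48, "tz": 46, "wx": 0, "wy": 0, "wz": -20, "claw": 0.65},
  {"tx": 150, "ty": -72, "tz": 69, "wx": 0, "wy": 0, "wz": -30, "claw": 0.65},
  {"tx": 200, "ty": -96, "tz": 92, "wx": 0, "wy": 0, "wz": -40, "claw": 0.65},
  {"tx": 255, "ty": -122, "tz": 116, "wx": 0, "wy": 0, "wz": -50, "claw": 0.65},
  {"tx": 255, "ty": -122, "tz": 116, "wx": 0, "wy": 0, "wz": -56.3, "claw": 0.65},
  {"tx": 255, "ty": -122, "tz": 116, "wx": 0, "wy": 0, "wz": -56.3, "claw": 0.65},
])

```text
clock: 2.0
tcp_pos: [398.5, -204.7, 100.2]
eef_rot: [[-0.035, 0.999, -0.0], [0.999, 0.035, 0.0], [0.0, -0.0, -1.0]]
force: [-0.1, -0.5, -0.3]
finger_gap: 55.6
```

```bash
python3 - <<'E'
from h import *
rel((397.7,-208,4),1.95)
E
```

```text
t 2.0 tcp [ 398.5 -204.7  100.2] F [-0.1 -0.5 -0.3] gap 55.6 -> shift [-3.2 -0.9 96.2] rot [-0.02 -0.    0.04]
```

Call:
move_arm([
  {"tx": -3, "ty": -1, "tz": 45, "wx": 0, "wy": 0, "wz": 0, "claw": 0.65},
  {"tx": -3, "ty": -1, "tz": 80, "wx": 0, "wy": 0, "wz": 0, "claw": 0.65},
  {"tx": -3, "ty": -1, "tz": 92, "wx": 0, "wy": 0, "wz": 0, "claw": 0.5},
  {"tx": -3, "ty": -1, "tz": 96, "wx": 0, "wy": 0, "wz": 0, "claw": 0.2},
  {"tx": -3, "ty": -1, "tz": 96, "wx": 0, "wy": 0, "wz": 0, "claw": 0.2},
  {"tx": -3, "ty": -1, "tz": 96, "wx": 0, "wy": 0, "wz": 0, "claw": 0.2},
  {"tx": -3, "ty": -1, "tz": 96, "wx": 0, "wy": 0, "wz": 0, "claw": 0.2},
], squeeze=60)

```text
clock: 2.88
tcp_pos: [397.6, -208.8, 4.8]
eef_rot: [[-0.034, 0.999, 0.001], [0.999, 0.034, -0.001], [-0.001, 0.001, -1.0]]
force: [-0.4, 0.2, -2.2]
finger_gap: 22.0
```

```bash
python3 - <<'E'
from h import *
rel((397.7,-208,4),1.95)
E
```

```text
t 2.875 tcp [ 397.6 -208.8    4.8] F [-0.4  0.2 -2.2] gap 22.0 -> shift [0.8 0.1 0.8] rot [ 0.04  0.04 -0.  ]
```

Call:
move_arm([
  {"tx": 0, "ty": 0, "tz": 0, "wx": 0, "wy": 0, "wz": 0, "claw": 0},
  {"tx": 0, "ty": 0, "tz": 0, "wx": 0, "wy": 0, "wz": 0, "claw": 0},
  {"tx": 0, "ty": 0, "tz": -30, "wx": 0, "wy": 0, "wz": 0, "claw": 0},
  {"tx": 0, "ty": 0, "tz": -80, "wx": 0, "wy": 0, "wz": 0, "claw": 0},
  {"tx": 0, "ty": 0, "tz": -80, "wx": 0, "wy": 0, "wz": 0, "claw": 0},
  {"tx": 0, "ty": 0, "tz": -80, "wx": 0, "wy": 0, "wz": 0, "claw": 0},
], squeeze=70)

```text
clock: 3.62
tcp_pos: [396.9, -208.2, 83.8]
eef_rot: [[-0.034, 0.999, -0.0], [0.999, 0.034, 0.0], [0.0, -0.0, -1.0]]
force: [0.3, -0.2, -2.4]
finger_gap: 21.7
```

```bash
python3 - <<'E'
from h import *
# bar-centre is at +15ish from grasp along tool x; hole at -60. target hole over pin (554.4,-345.8), bar heading 92+20=112
import numpy as np
hd=np.radians(112); t=np.array([554.4,-345.8])+59.5*np.array([np.cos(hd),np.sin(hd)])
print(t); rel((*t,90),22)
s=arm.observe();print(np.round(s["torque"],2))
snap("scene","s3.png",(230,100,430,250),4)
E
```

```text
[ 532.11090769 -290.63256065]
t 3.625 tcp [ 396.9 -208.2   83.8] F [ 0.3 -0.2 -2.4] gap 21.7 -> shift [-87.  132.3  -6.2] rot [-2.000e-02 -2.000e-02 -2.004e+01]
[-0.06 -0.05  0.01]
```

View pics/s3.png

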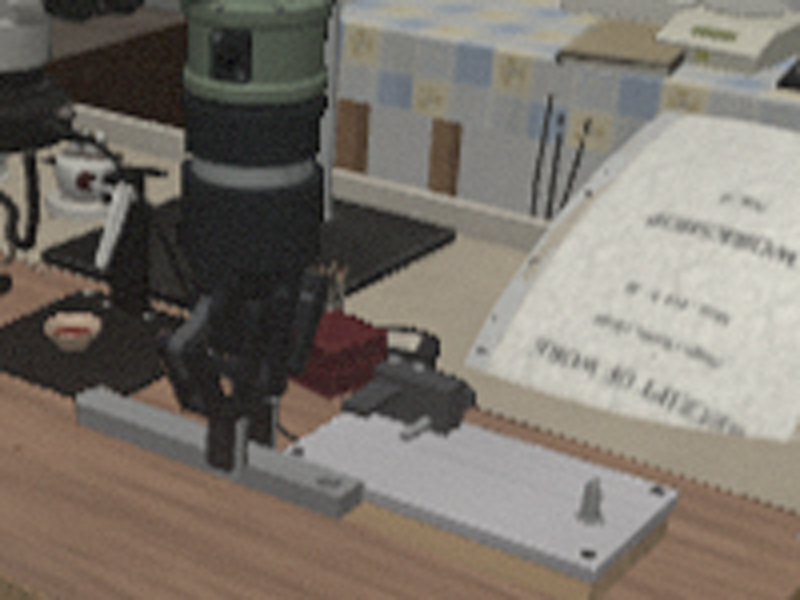

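The bar is held level, with the hole to the right at (330,482). Next I'll carry it over the pin at (590,500).

Call:
move_arm([
  {"tx": -30, "ty": 45, "tz": -3, "wx": 0, "wy": 0, "wz": -8, "claw": 0},
  {"tx": -60, "ty": 90, "tz": -3, "wx": 0, "wy": 0, "wz": -16, "claw": 0},
  {"tx": -80, "ty": 120, "tz": -3, "wx": 0, "wy": 0, "wz": -20, "claw": 0},
  {"tx": -87, "ty": 132.3, "tz": 0, "wx": 0, "wy": 0, "wz": -20, "claw": 0},
  {"tx": -87, "ty": 132.3, "tz": 10, "wx": 0, "wy": 0, "wz": -20, "claw": 0},
  {"tx": -87, "ty": 132.3, "tz": 15, "wx": 0, "wy": 0, "wz": -20, "claw": 0},
  {"tx": -87, "ty": 132.3, "tz": 15, "wx": 0, "wy": 0, "wz": -20, "claw": 0},
  {"tx": -87, "ty": 132.3, "tz": 15, "wx": 0, "wy": 0, "wz": -20, "claw": 0},
])

```text
clock: 4.68
tcp_pos: [532.1, -290.7, 69.4]
eef_rot: [[-0.374, 0.927, -0.0], [0.927, 0.374, 0.0], [0.0, -0.0, -1.0]]
force: [-1.0, 1.4, -2.1]
finger_gap: 21.7
```

```bash
python3 - <<'E'
from h import *
rel((532.1,-290.6,68),22)
snap("scene","s4.png",(310,180,410,250),7.5)
b=vision.capture("top")
im=vision.capture("top")[140:250,270:410,::-1]
cv2.imwrite("pics/t4.png",cv2.resize(im,None,fx=5.5,fy=5.5,interpolation=2))
s=arm.observe();R=np.array(s["eef_rot"]);p=np.array(s["tcp_pos"])-60*R[:,0];p[2]=s["tcp_pos"][2]+9.2
for c in("scene","top"): print(c,"expected hole top px",px(c,p),"pin tip px",px(c,(554.4,-345.8,58)), [r["uv"] for r in models.pinpoint("bar_hole",c)[:1]])
E
```

```text
t 4.675 tcp [ 532.1 -290.7   69.4] F [-1.   1.4 -2.1] gap 21.7 -> shift [0.1 0.  1.4] rot [-0.   -0.01 -0.05]
scene expected hole top px [379.95615565 211.16029715] pin tip px [378.39606046 219.18551529] [[376.4, 211.0]]
top expected hole top px [381.44679118 170.99658169] pin tip px [378.68756933 173.20115205] []
```

View pics/s4.png

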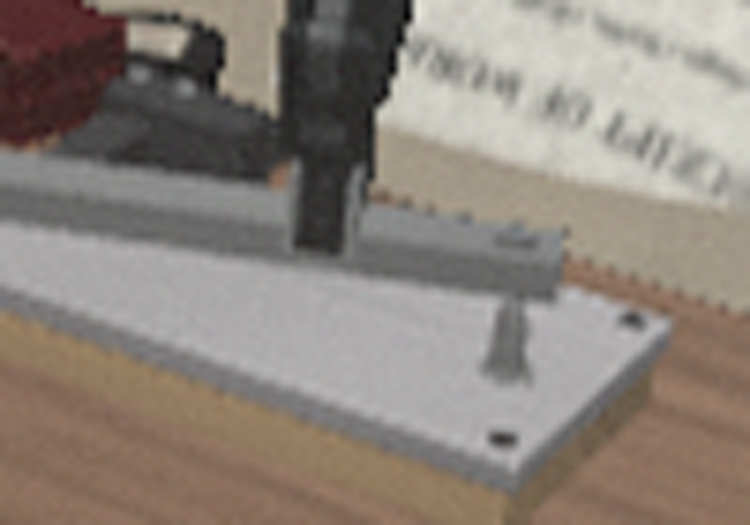

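View pics/t4.png

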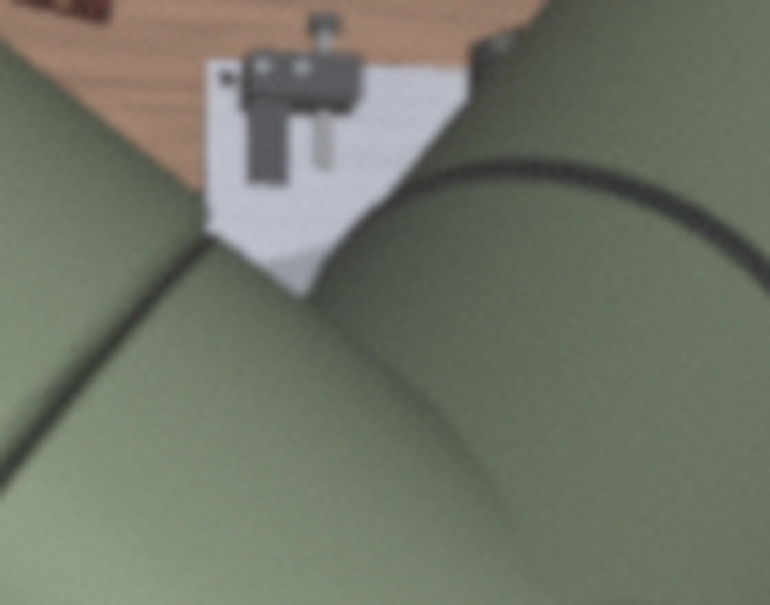

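The hole shows at crop (518,238), straight above the pin axis at (507–512, 300–378). Prediction and picture agree within 1 px. The arm hides the top view. I'll lower the bar onto the cone gently.

```bash
python3 - <<'E'
from h import *
q=lambda x,y:((x+.5)/7.5-.5+310,(y+.5)/7.5-.5+180)
print(w("scene",q(518,238),78.6),"pin",w("scene",q(507,373),32))
E
```

```text
[ 553.17817541 -344.39624475   78.6       ] pin [ 552.98536559 -346.71057432   32.        ]
```

Call:
move_arm([
  {"tx": 0, "ty": 0, "tz": 4, "wx": 0, "wy": 0, "wz": 0, "claw": 0},
  {"tx": 0, "ty": 0, "tz": 8, "wx": 0, "wy": 0, "wz": 0, "claw": 0},
  {"tx": 0, "ty": 0, "tz": 9, "wx": 0, "wy": 0, "wz": 0, "claw": 0},
])

```text
clock: 5.3
tcp_pos: [532.1, -290.7, 59.7]
eef_rot: [[-0.374, 0.927, -0.001], [0.927, 0.374, 0.001], [0.001, -0.001, -1.0]]
force: [0.0, 0.5, -1.8]
finger_gap: 21.5
```

Call:
move_arm([
  {"tx": -0.9, "ty": -0.3, "tz": 2, "wx": 0, "wy": 0, "wz": 0, "claw": 0},
  {"tx": -0.9, "ty": -0.3, "tz": 4, "wx": 0, "wy": 0, "wz": 0, "claw": 0},
  {"tx": -0.9, "ty": -0.3, "tz": 4, "wx": 0, "wy": 0, "wz": 0, "claw": 0},
])

```text
clock: 5.68
tcp_pos: [533.0, -292.0, 56.4]
eef_rot: [[-0.374, 0.927, 0.001], [0.927, 0.374, -0.0], [-0.001, 0.001, -1.0]]
force: [1.6, -0.5, -1.3]
finger_gap: 22.2
```

Call:
move_arm([
  {"tx": 0, "ty": 0.5, "tz": 1, "wx": 0, "wy": 0, "wz": 0, "claw": 0},
  {"tx": 0, "ty": 0.5, "tz": 2, "wx": 0, "wy": 0, "wz": 0, "claw": 0},
  {"tx": 0, "ty": 0.5, "tz": 3, "wx": 0, "wy": 0, "wz": 0, "claw": 0},
  {"tx": 0, "ty": 0.5, "tz": 3, "wx": 0, "wy": 0, "wz": 0, "claw": 0},
])

```text
clock: 6.18
tcp_pos: [533.7, -291.7, 53.6]
eef_rot: [[-0.374, 0.927, 0.001], [0.927, 0.374, -0.0], [-0.001, 0.001, -1.0]]
force: [2.9, 0.9, 0.3]
finger_gap: 21.5
```

Call:
move_arm([
  {"tx": 0, "ty": 0.8, "tz": 1, "wx": 0, "wy": 0, "wz": 0, "claw": 0},
  {"tx": 0, "ty": 0.8, "tz": 3, "wx": 0, "wy": 0, "wz": 0, "claw": 0},
  {"tx": 0, "ty": 0.8, "tz": 5, "wx": 0, "wy": 0, "wz": 0, "claw": 0},
  {"tx": 0, "ty": 0.8, "tz": 5, "wx": 0, "wy": 0, "wz": 0, "claw": 0},
])

```text
clock: 6.68
tcp_pos: [534.1, -291.4, 48.1]
eef_rot: [[-0.374, 0.927, 0.001], [0.927, 0.374, 0.0], [-0.0, 0.001, -1.0]]
force: [5.0, 0.9, -1.4]
finger_gap: 21.8
```

Call:
move_arm([
  {"tx": 0, "ty": 0.6, "tz": 0, "wx": 0, "wy": 0, "wz": 0, "claw": 0},
  {"tx": 0, "ty": 1.2, "tz": 0, "wx": 0, "wy": 0, "wz": 0, "claw": 0},
  {"tx": 0, "ty": 1.2, "tz": 0, "wx": 0, "wy": 0, "wz": 0, "claw": 0},
])

```text
clock: 7.05
tcp_pos: [534.3, -291.1, 48.1]
eef_rot: [[-0.374, 0.928, -0.001], [0.928, 0.374, -0.0], [0.0, -0.001, -1.0]]
force: [2.5, -0.5, -1.3]
finger_gap: 21.8
```

Better. I'll lower towards the plate now (contact expected at TCP z ≈ 36.8).

Call:
move_arm([
  {"tx": 0, "ty": 0.5, "tz": 3, "wx": 0, "wy": 0, "wz": 0, "claw": 0},
  {"tx": 0, "ty": 0.8, "tz": 6, "wx": 0, "wy": 0, "wz": 0, "claw": 0},
  {"tx": 0, "ty": 0.8, "tz": 9, "wx": 0, "wy": 0, "wz": 0, "claw": 0},
  {"tx": 0, "ty": 0.8, "tz": 9, "wx": 0, "wy": 0, "wz": 0, "claw": 0},
])

```text
clock: 7.55
tcp_pos: [534.9, -290.3, 38.7]
eef_rot: [[-0.374, 0.928, -0.001], [0.928, 0.374, 0.001], [0.001, -0.001, -1.0]]
force: [1.0, 0.7, -2.8]
finger_gap: 21.8
```

Call:
move_arm([
  {"tx": 0, "ty": 0, "tz": 1, "wx": 0, "wy": 0, "wz": 0, "claw": 0},
  {"tx": 0, "ty": 0, "tz": 1.6, "wx": 0, "wy": 0, "wz": 0, "claw": 0},
  {"tx": 0, "ty": 0, "tz": 2, "wx": 0, "wy": 0, "wz": 0, "claw": 0},
  {"tx": 0, "ty": 0, "tz": 2, "wx": 0, "wy": 0, "wz": 0, "claw": 0},
])

```text
clock: 8.05
tcp_pos: [535.5, -290.6, 37.3]
eef_rot: [[-0.374, 0.927, -0.0], [0.927, 0.374, 0.0], [0.0, -0.0, -1.0]]
force: [-0.9, 0.8, -2.7]
finger_gap: 21.7
```

Call:
move_arm([
  {"tx": 0, "ty": 0, "tz": 0.4, "wx": 0, "wy": 0, "wz": 0, "claw": 0},
  {"tx": 0, "ty": 0, "tz": 0.8, "wx": 0, "wy": 0, "wz": 0, "claw": 0},
  {"tx": 0, "ty": 0, "tz": 0.8, "wx": 0, "wy": 0, "wz": 0, "claw": 0},
])

```text
clock: 8.43
tcp_pos: [535.6, -290.7, 36.7]
eef_rot: [[-0.374, 0.927, 0.0], [0.927, 0.374, -0.0], [-0.0, 0.0, -1.0]]
force: [-0.1, -0.3, -1.0]
finger_gap: 21.7
```

Call:
move_arm([
  {"tx": 0, "ty": 0, "tz": 0.4, "wx": 0, "wy": 0, "wz": 0, "claw": 0},
  {"tx": 0, "ty": 0, "tz": 0.4, "wx": 0, "wy": 0, "wz": 0, "claw": 0.6},
  {"tx": 0, "ty": 0, "tz": 0.4, "wx": 0, "wy": 0, "wz": 0, "claw": 0.6},
  {"tx": 0, "ty": 0, "tz": 0.4, "wx": 0, "wy": 0, "wz": 0, "claw": 0.6},
  {"tx": 0, "ty": 0, "tz": -20, "wx": 0, "wy": 0, "wz": 0, "claw": 0.6},
  {"tx": 0, "ty": 0, "tz": -60, "wx": 0, "wy": 0, "wz": 0, "claw": 0.6},
  {"tx": 0, "ty": 0, "tz": -80, "wx": 0, "wy": 0, "wz": 0, "claw": 0.6},
  {"tx": 0, "ty": 0, "tz": -80, "wx": 0, "wy": 0, "wz": 0, "claw": 0},
])

```text
clock: 9.43
tcp_pos: [536.8, -291.5, 118.2]
eef_rot: [[-0.374, 0.927, 0.003], [0.927, 0.374, -0.002], [-0.003, 0.002, -1.0]]
force: [1.2, -0.5, -0.0]
finger_gap: 33.9
```

```bash
python3 - <<'E'
from h import *
rel((466.7,-218.9,118),92)
print(np.round(arm.observe()["joint_positions"],2))
E
```

```text
t 9.425 tcp [ 536.8 -291.5  118.2] F [ 1.2 -0.5 -0. ] gap 33.9 -> shift [ 93.6 -37.9  -0.2] rot [-1.000e-02  2.400e-01 -7.004e+01]
[-0.62  0.53 -0.19  0.85  0.    0.57]
```

Call:
move_arm([
  {"tx": 40, "ty": -15, "tz": 0, "wx": 0, "wy": 0, "wz": -10, "claw": 0},
  {"tx": 80, "ty": -30, "tz": 0, "wx": 0, "wy": 0, "wz": -20, "claw": 0},
  {"tx": 94, "ty": -38, "tz": 0, "wx": 0, "wy": 0, "wz": -30, "claw": 0},
  {"tx": 94, "ty": -38, "tz": 0, "wx": 0, "wy": 0, "wz": -40, "claw": 0},
  {"tx": 94, "ty": -38, "tz": 0, "wx": 0, "wy": 0, "wz": -50, "claw": 0},
  {"tx": 94, "ty": -38, "tz": 0, "wx": 0, "wy": 0, "wz": -60, "claw": 0},
  {"tx": 94, "ty": -38, "tz": 0, "wx": 0, "wy": 0, "wz": -70, "claw": 0},
  {"tx": 94, "ty": -38, "tz": 0, "wx": 0, "wy": 0, "wz": -70, "claw": 0},
])

```text
clock: 10.42
tcp_pos: [464.5, -217.2, 115.3]
eef_rot: [[-0.999, -0.032, -0.002], [-0.032, 0.999, 0.001], [0.002, 0.001, -1.0]]
force: [-0.7, -0.7, 0.9]
finger_gap: 0.1
```

```bash
python3 - <<'E'
from h import *
rel((466.7,-218.9,36),92)
a=vision.capture("scene")[170:260,280:410,::-1]; b=vision.capture("top")[140:250,270:410,::-1]
f=lambda i:cv2.resize(i,(560,int(560*i.shape[0]/i.shape[1])),interpolation=2)
a,b=f(a),f(b); cv2.imwrite("pics/v8.png",cv2.resize(np.vstack([a,b]),None,fx=.72,fy=.72)); print(a.shape,b.shape)
E
```

```text
t 10.425 tcp [ 464.5 -217.2  115.3] F [-0.7 -0.7  0.9] gap 0.1 -> shift [-2.3 -1.9 79.3] rot [ 0.07 -0.09 -0.16]
(387, 560, 3) (440, 560, 3)
```

View pics/v8.png

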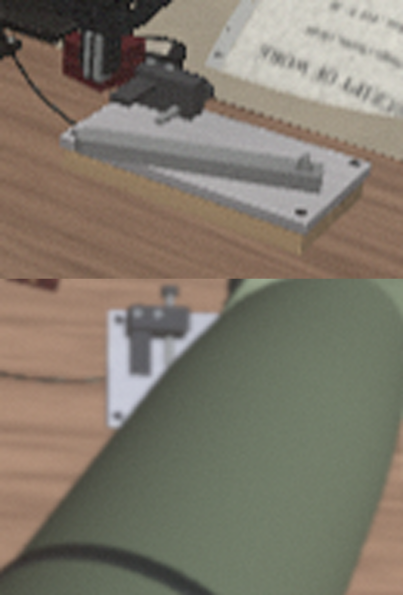

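The bar lies flat with the pin coming through the hole (305,160), and its free end is clear of the lug. I'll lower the shut fingers beside the free end.

Call:
move_arm([
  {"tx": 0, "ty": -1.5, "tz": 40, "wx": 0, "wy": 0, "wz": 0, "claw": 0},
  {"tx": 0, "ty": -1.5, "tz": 70, "wx": 0, "wy": 0, "wz": 0, "claw": 0},
  {"tx": 0, "ty": -1.5, "tz": 78, "wx": 0, "wy": 0, "wz": 0, "claw": 0},
  {"tx": 0, "ty": -1.5, "tz": 78, "wx": 0, "wy": 0, "wz": 0, "claw": 0},
])

```text
clock: 11.02
tcp_pos: [465.1, -219.0, 38.3]
eef_rot: [[-0.999, -0.033, -0.001], [-0.033, 0.999, 0.001], [0.001, 0.001, -1.0]]
force: [-0.1, -0.6, 0.0]
finger_gap: 0.1
```

Call:
move_arm([
  {"tx": -6, "ty": 0, "tz": 1, "wx": 0, "wy": 0, "wz": 0, "claw": 0},
  {"tx": -12, "ty": 0, "tz": 1, "wx": 0, "wy": 0, "wz": 0, "claw": 0},
  {"tx": -16, "ty": 0, "tz": 1, "wx": 0, "wy": 0, "wz": 0, "claw": 0},
  {"tx": -20, "ty": 0, "tz": 1, "wx": 0, "wy": 0, "wz": 0, "claw": 0},
  {"tx": -24, "ty": 0, "tz": 1, "wx": 0, "wy": 0, "wz": 0, "claw": 0},
  {"tx": -28, "ty": 0, "tz": 1, "wx": 0, "wy": 0, "wz": 0, "claw": 0},
  {"tx": -32, "ty": 0, "tz": 1, "wx": 0, "wy": 0, "wz": 0, "claw": 0},
  {"tx": -36, "ty": 0, "tz": 1, "wx": 0, "wy": 0, "wz": 0, "claw": 0},
  {"tx": -40, "ty": 0, "tz": 1, "wx": 0, "wy": 0, "wz": 0, "claw": 0},
])

```text
clock: 12.15
tcp_pos: [505.4, -217.7, 37.4]
eef_rot: [[-0.999, -0.034, -0.0], [-0.034, 0.999, 0.0], [0.0, 0.0, -1.0]]
force: [-1.0, -0.3, -0.6]
finger_gap: -0.0
```

```bash
python3 - <<'E'
from h import *
a=vision.capture("scene")[170:250,290:400,::-1]; b=vision.capture("top")[140:200,270:330,::-1]
cv2.imwrite("pics/v9.png",np.hstack([cv2.resize(a,(550,400),interpolation=2),cv2.resize(b,(250,250),interpolation=2)[[*range(250)]+[0]*150]]))
E
```

```text
(no output)
```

View pics/v9.png

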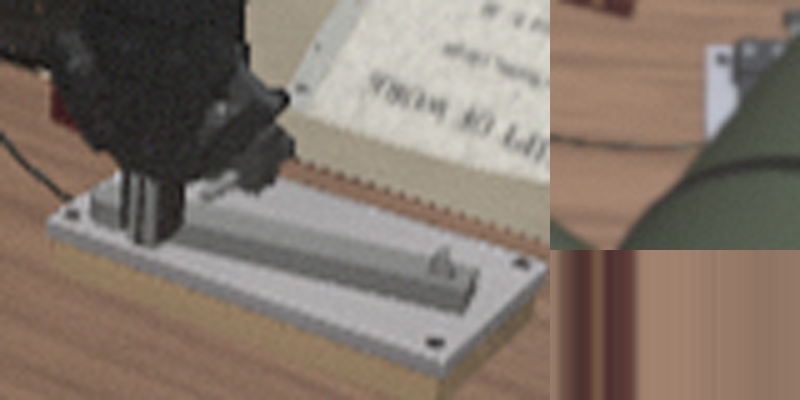

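The fingers are pushing the bar in flat, and the screw tip at (210,193) is still a little ahead of it. I'll continue slowly and watch the force.

Call:
move_arm([
  {"tx": -2, "ty": 0, "tz": 0, "wx": 0, "wy": 0, "wz": 0, "claw": 0},
  {"tx": -4, "ty": 0, "tz": 0, "wx": 0, "wy": 0, "wz": 0, "claw": 0},
  {"tx": -6, "ty": 0, "tz": 0, "wx": 0, "wy": 0, "wz": 0, "claw": 0},
  {"tx": -8, "ty": 0, "tz": 0, "wx": 0, "wy": 0, "wz": 0, "claw": 0},
  {"tx": -9, "ty": 0, "tz": 0, "wx": 0, "wy": 0, "wz": 0, "claw": 0},
  {"tx": -10, "ty": 0, "tz": 0, "wx": 0, "wy": 0, "wz": 0, "claw": 0},
])

```text
clock: 13.0
tcp_pos: [515.2, -217.4, 37.4]
eef_rot: [[-0.999, -0.034, -0.0], [-0.034, 0.999, 0.0], [0.0, 0.0, -1.0]]
force: [-1.7, 1.2, 0.1]
finger_gap: 0.1
```

Call:
move_arm([
  {"tx": -1, "ty": 0, "tz": 0, "wx": 0, "wy": 0, "wz": 0, "claw": 0},
  {"tx": -2, "ty": 0, "tz": 0, "wx": 0, "wy": 0, "wz": 0, "claw": 0},
  {"tx": -3, "ty": 0, "tz": 0, "wx": 0, "wy": 0, "wz": 0, "claw": 0},
  {"tx": -4, "ty": 0, "tz": 0, "wx": 0, "wy": 0, "wz": 0, "claw": 0},
  {"tx": -5, "ty": 0, "tz": 0, "wx": 0, "wy": 0, "wz": 0, "claw": 0},
])

```text
clock: 13.62
tcp_pos: [520.2, -217.2, 37.5]
eef_rot: [[-0.999, -0.034, -0.0], [-0.034, 0.999, 0.0], [0.0, 0.0, -1.0]]
force: [-0.7, 0.1, -0.2]
finger_gap: -0.3
```

Call:
move_arm([
  {"tx": -0.6, "ty": 0, "tz": 0, "wx": 0, "wy": 0, "wz": 0, "claw": 0},
  {"tx": -1.2, "ty": 0, "tz": 0, "wx": 0, "wy": 0, "wz": 0, "claw": 0},
  {"tx": -1.8, "ty": 0, "tz": 0, "wx": 0, "wy": 0, "wz": 0, "claw": 0},
  {"tx": -2.4, "ty": 0, "tz": 0, "wx": 0, "wy": 0, "wz": 0, "claw": 0},
  {"tx": -3, "ty": 0, "tz": 0, "wx": 0, "wy": 0, "wz": 0, "claw": 0},
])

```text
clock: 14.25
tcp_pos: [523.2, -217.2, 37.5]
eef_rot: [[-0.999, -0.034, -0.0], [-0.034, 0.999, 0.0], [0.0, 0.0, -1.0]]
force: [-1.6, 1.2, -0.3]
finger_gap: 0.0
```

Call:
move_arm([
  {"tx": -0.6, "ty": 0, "tz": 0, "wx": 0, "wy": 0, "wz": 0, "claw": 0},
  {"tx": -1.2, "ty": 0, "tz": 0, "wx": 0, "wy": 0, "wz": 0, "claw": 0},
  {"tx": -1.8, "ty": 0, "tz": 0, "wx": 0, "wy": 0, "wz": 0, "claw": 0},
  {"tx": -2.4, "ty": 0, "tz": 0, "wx": 0, "wy": 0, "wz": 0, "claw": 0},
])

```text
clock: 14.75
tcp_pos: [525.7, -217.1, 37.5]
eef_rot: [[-0.999, -0.034, 0.0], [-0.034, 0.999, 0.0], [-0.0, 0.0, -1.0]]
force: [-0.9, 0.7, 0.2]
finger_gap: 0.3
```

Call:
move_arm([
  {"tx": -0.6, "ty": 0, "tz": 0, "wx": 0, "wy": 0, "wz": 0, "claw": 0},
  {"tx": -1.2, "ty": 0, "tz": 0, "wx": 0, "wy": 0, "wz": 0, "claw": 0},
  {"tx": -1.8, "ty": 0, "tz": 0, "wx": 0, "wy": 0, "wz": 0, "claw": 0},
])

```text
clock: 15.12
tcp_pos: [526.8, -217.0, 37.4]
eef_rot: [[-0.999, -0.034, -0.001], [-0.034, 0.999, -0.0], [0.001, -0.0, -1.0]]
force: [-4.4, 0.9, 2.8]
finger_gap: 0.3
```

```bash
python3 - <<'E'
from h import *
snap("scene","v10.png",(290,185,400,245),7)
E
```

```text
(no output)
```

View pics/v10.png

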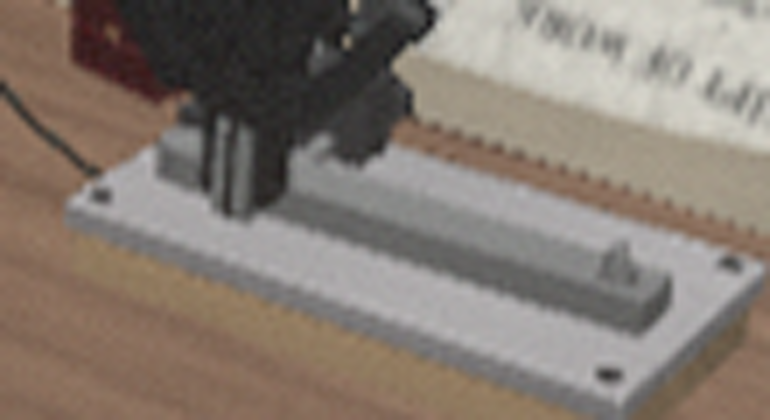

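The force is rising (-4.4 N) with the bar's edge at the screw tip (~(320,150)) and its end under the lug. I'll now raise the force in small steps.

Call:
move_arm([
  {"tx": -0.3, "ty": 0, "tz": 0, "wx": 0, "wy": 0, "wz": 0, "claw": 0},
  {"tx": -0.6, "ty": 0, "tz": 0, "wx": 0, "wy": 0, "wz": 0, "claw": 0},
  {"tx": -0.6, "ty": 0, "tz": 0, "wx": 0, "wy": 0, "wz": 0, "claw": 0},
])

```text
clock: 15.55
tcp_pos: [526.8, -217.0, 37.4]
eef_rot: [[-0.999, -0.034, -0.002], [-0.034, 0.999, -0.0], [0.002, -0.0, -1.0]]
force: [-6.9, 0.7, 4.3]
finger_gap: 0.1
```

Call:
move_arm([
  {"tx": -0.4, "ty": 0, "tz": 0, "wx": 0, "wy": 0, "wz": 0, "claw": 0},
  {"tx": -0.8, "ty": 0, "tz": 0, "wx": 0, "wy": 0, "wz": 0, "claw": 0},
  {"tx": -1.1, "ty": 0, "tz": 0, "wx": 0, "wy": 0, "wz": 0, "claw": 0},
])

```text
clock: 15.92
tcp_pos: [526.9, -217.0, 37.4]
eef_rot: [[-0.999, -0.034, -0.004], [-0.034, 0.999, -0.0], [0.004, -0.0, -1.0]]
force: [-9.1, 1.5, 6.7]
finger_gap: -0.1
```

Call:
move_arm([
  {"tx": -0.3, "ty": 0, "tz": 0, "wx": 0, "wy": 0, "wz": 0, "claw": 0},
  {"tx": -0.6, "ty": 0, "tz": 0, "wx": 0, "wy": 0, "wz": 0, "claw": 0},
  {"tx": -0.6, "ty": 0, "tz": 0, "wx": 0, "wy": 0, "wz": 0, "claw": 0},
])

```text
clock: 16.3
tcp_pos: [526.9, -217.0, 37.4]
eef_rot: [[-0.999, -0.033, -0.005], [-0.033, 0.999, -0.001], [0.005, -0.0, -1.0]]
force: [-9.9, -0.1, 6.8]
finger_gap: 0.2
```

Call:
move_arm([
  {"tx": -0.3, "ty": 0, "tz": 0, "wx": 0, "wy": 0, "wz": 0, "claw": 0},
  {"tx": -0.5, "ty": 0, "tz": 0, "wx": 0, "wy": 0, "wz": 0, "claw": 0},
  {"tx": -0.5, "ty": 0, "tz": 0, "wx": 0, "wy": 0, "wz": 0, "claw": 0},
  {"tx": -0.5, "ty": 0, "tz": 0, "wx": 0, "wy": 0, "wz": 0, "claw": 0},
])

```text
clock: 16.8
tcp_pos: [526.9, -217.0, 37.4]
eef_rot: [[-0.999, -0.033, -0.006], [-0.033, 0.999, -0.001], [0.006, -0.0, -1.0]]
force: [-11.4, -0.1, 8.0]
finger_gap: -0.2
```

Call:
move_arm([
  {"tx": -0.2, "ty": 0, "tz": 0, "wx": 0, "wy": 0, "wz": 0, "claw": 0},
  {"tx": -0.2, "ty": 0, "tz": 0, "wx": 0, "wy": 0, "wz": 0, "claw": 0},
  {"tx": -0.2, "ty": 0, "tz": 0, "wx": 0, "wy": 0, "wz": 0, "claw": 0},
  {"tx": -0.2, "ty": 0, "tz": 0, "wx": 0, "wy": 0, "wz": 0, "claw": 0},
  {"tx": -0.2, "ty": 0, "tz": 0, "wx": 0, "wy": 0, "wz": 0, "claw": 0},
  {"tx": -0.2, "ty": 0, "tz": 0, "wx": 0, "wy": 0, "wz": 0, "claw": 0},
  {"tx": -0.2, "ty": 0, "tz": 0, "wx": 0, "wy": 0, "wz": 0, "claw": 0},
  {"tx": -0.2, "ty": 0, "tz": 0, "wx": 0, "wy": 0, "wz": 0, "claw": 0},
  {"tx": -0.2, "ty": 0, "tz": 0, "wx": 0, "wy": 0, "wz": 0, "claw": 0},
])

```text
clock: 17.92
tcp_pos: [526.9, -217.0, 37.3]
eef_rot: [[-0.999, -0.033, -0.007], [-0.033, 0.999, -0.001], [0.007, -0.0, -1.0]]
force: [-12.8, 0.1, 8.9]
finger_gap: -0.3
```

Call:
move_arm([
  {"tx": 1, "ty": 0, "tz": 0, "wx": 0, "wy": 0, "wz": 0, "claw": 0},
  {"tx": 2, "ty": 0, "tz": 0, "wx": 0, "wy": 0, "wz": 0, "claw": 0},
  {"tx": 3, "ty": 0, "tz": 0, "wx": 0, "wy": 0, "wz": 0, "claw": 0},
  {"tx": 5, "ty": 0, "tz": 0, "wx": 0, "wy": 0, "wz": 0, "claw": 0},
  {"tx": 10, "ty": 0, "tz": 0, "wx": 0, "wy": 0, "wz": 0, "claw": 0},
  {"tx": 25, "ty": 0, "tz": 0, "wx": 0, "wy": 0, "wz": 0, "claw": 0},
  {"tx": 25, "ty": 0, "tz": -40, "wx": 0, "wy": 0, "wz": 0, "claw": 0},
  {"tx": 40, "ty": 0, "tz": -90, "wx": 0, "wy": 0, "wz": 0, "claw": 0},
  {"tx": 80, "ty": 30, "tz": -130, "wx": 0, "wy": 0, "wz": 0, "claw": 0},
  {"tx": 120, "ty": 60, "tz": -150, "wx": 0, "wy": 0, "wz": 0, "claw": 0},
])

```text
clock: 19.18
tcp_pos: [409.1, -161.5, 189.7]
eef_rot: [[-0.999, -0.034, 0.005], [-0.034, 0.999, -0.002], [-0.004, -0.002, -1.0]]
force: [-0.0, -0.3, 1.3]
finger_gap: -0.1
```

```bash
python3 - <<'E'
from h import *
rel((466.7,-218.9,36),92)
a=vision.capture("scene")[180:250,295:405,::-1]; b=vision.capture("top")[145:215,295:405,::-1]
f=lambda i:cv2.resize(i,(467,297),interpolation=2)
cv2.imwrite("pics/v11.png",np.vstack([f(a),f(b)]))
E
```

```text
t 19.175 tcp [ 409.1 -161.5  189.7] F [-0.  -0.3  1.3] gap -0.1 -> shift [-55.  -59.  154.1] rot [-0.14  0.25 -0.07]
```

View pics/v11.png

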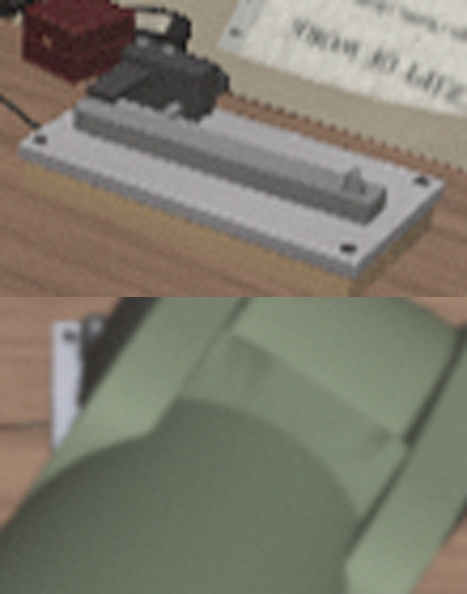

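Call:
move_arm([
  {"tx": 40, "ty": -40, "tz": -20, "wx": 0, "wy": 0, "wz": 0, "claw": 0},
  {"tx": 80, "ty": -90, "tz": -40, "wx": 0, "wy": 0, "wz": 0, "claw": 0},
  {"tx": 110, "ty": -140, "tz": -40, "wx": 0, "wy": 0, "wz": 0, "claw": 0},
  {"tx": 130, "ty": -195, "tz": -40, "wx": 0, "wy": 0, "wz": 0, "claw": 0},
  {"tx": 150, "ty": -250, "tz": -40, "wx": 0, "wy": 0, "wz": 0, "claw": 0},
  {"tx": 170, "ty": -300, "tz": -40, "wx": 0, "wy": 0, "wz": 0, "claw": 0},
  {"tx": 170, "ty": -330, "tz": -40, "wx": 0, "wy": 0, "wz": 0, "claw": 0},
  {"tx": 170, "ty": -330, "tz": -40, "wx": 0, "wy": 0, "wz": 0, "claw": 0},
])

```text
clock: 20.27
tcp_pos: [249.5, -499.5, 226.7]
eef_rot: [[-0.999, -0.032, 0.001], [-0.032, 0.999, -0.001], [-0.001, -0.001, -1.0]]
force: [0.2, 0.3, -0.2]
finger_gap: 0.1
```

```bash
python3 - <<'E'
from h import *
rel((466.7,-218.9,36),92)
snap("top","v12.png",(295,145,405,215),7)
E
```

```text
t 20.275 tcp [ 249.5 -499.5  226.7] F [ 0.2  0.3 -0.2] gap 0.1 -> shift [-225.9  273.8  190.5] rot [-0.07  0.04 -0.17]
```

View pics/v12.png

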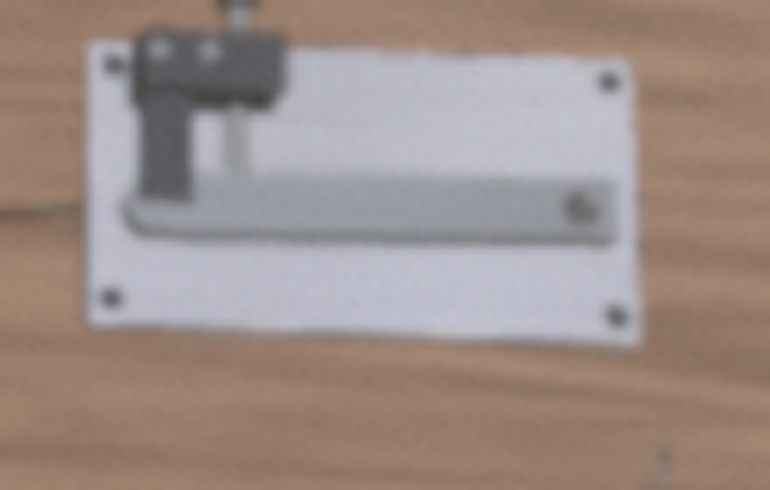

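The screw at (237,175) meets the bar's edge, the end is under the lug at (165,195), and the pin is in the hole at (581,208). I'll hand it in.

```bash
python3 -c "
from rig import arm
print(arm.hand_in())"
```

```text
the job is handed in; nothing more can be done
None
```

The bar is on the pin, its free end is under the lug, and its edge rests against the stop screw. I handed the job in at about 20 s of the 72 s allowed.

- **Placing:** I lowered the bar over the pin with the free end turned about 20° clear of the lug. Side forces stayed at about 5 N or less. A picture showed it flat with the pin through the hole.
- **Pressing:** I swung it in with the shut fingers until the force rose at the screw. I then pressed for just over a second, with 11.4 N read just before the hold and 12.8 N at its end. An upward force of about 9 N on the tool came with it, so the total was nearer 15.6 N. The fingers did not move during the press, so the stop did not give.
- **Last check:** After I backed off slowly, the top picture showed the edge meeting the screw tip with no visible gap. That camera resolves only about 2 to 3 mm per pixel, so a much smaller gap would not show.
- **Disagreement:** The pin turned out to be about 3 mm further in x than the cameras had suggested. I corrected for it by the contact forces while lowering.
- **Not checked:** The arm touched none of the loose items on its paths, but I took no final picture of all of them.

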